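# Put the impact sockets back on their rail in order of size

### The arm

A 6-joint arm with a two-finger parallel gripper is mounted at the origin on a cart in front of the work surface, level with it; the furniture and walls round the work are solid. World frame = base frame: x ahead of the robot, y to its left, z up, the work surface at z = 0. Lengths are in m, angles in rad, forces in N, time in s.
With the tool pointing down it reaches from about 0.225 to 0.875 m from the base axis. Payload 3.4 kg.
Tool frame: the origin (TCP) lies on the centre line of the jaws, within the pads' length; the fingertips stand 17 mm ahead of it and the grasp point (between the pads) lies 2 mm behind it; z points along the fingers, y is the line along which they close (so a half turn about z gives the same grasp; the last joint's range is limited). The gripper opens to 85 mm and grips with 20 to 120 N. Pads are 22 mm wide; open, the fingers measure 114 mm over their backs; the gripper's body (76 mm by 85 mm) begins 54 mm behind the grasp point. The pads swing forward as they close: fully open they stand 13 mm farther back than shut.
Start: joints at [-1.266, 0.276, 1.505, -0, 1.361, -0.121], TCP at [0.238, -0.524, 0.248] pointing down, gripper open.
Joint ranges: [-2.89, 2.89], [-0.75, 2.08], [0.22, 2.7], [-1.18, 4.32], [0.11, 2.71], [-2.7, 2.7]. Speed limits (rad/s): [2.57, 2.57, 3.14, 3.14, 3.14, 3.14].

### API

Orientations are given as a unit quaternion [w, x, y, z].
In Python, from rig import manip gives the robot as it stands.
- The arm moves only by the tool move_arm, never from a script. Its argument "steps" is one flat list of numbers, 7 for each row, row after row: the turn, a rotation vector about the world's x, y, z normalised to -1 to 1, where 1 is 360 degrees, then the shift along the world's x, y, z normalised to -1 to 1, where 1 is 1 m, then the opening, from -1 (shut) to 1 (fully open). A call has exactly 10 rows; each row is the pose to reach, as a shift and turn from the pose commanded when the call began, turning the shorter way round; what a row does not reach only later rows make up. A row lasts 1/10 s, in which the tool goes at most 50 mm and 8.59 degrees, less where a joint would pass 70% of its speed; a pose out of reach is approached as far as the arm can. A call with a number of a shift or a turn outside -1 to 1 is refused whole. A call with a gripper value outside its range is refused whole. The fingers move at their own pace and stop on an object; "squeeze" is the grip in N (left out, the last holds). Time passes only in rows, so rows that repeat a pose let the fingers close, or fill a call up. It gives the time, the measured TCP pose, the force, the opening and the grip force at its end, in the units of the state.
- manip.get_state(): the state, without advancing time (a new reading comes with each control period).
- manip.get_image(name): name is "scene" or "top" or "wrist"; returns a dict with "pixels" (480x640x3 uint8, blue, green, red), "fx", "fy", "cx", "cy" (pixels), "R" (3x3) and "t" (3): a world point X has camera coordinates R X + t. Camera axes: x right, y down, z forward; pixel columns grow to the right and rows downward; lengths in m; the calibration is good to about 2 mm. A picture is of the moment at which its call begins. There is no depth.
- manip.sign_off(): hands the job in; it is judged then, once.
The state is a dict: "clock": time; "qpos": joint angles; "qd": joint speeds; "effort": joint torques, N m; "position": TCP position; "ee_rot": TCP orientation; "contact_force": force on the tool from outside, world axes, zero at the start; "moment": the same for the moment, N m; "width": finger opening in m; "gripper_force": force on a finger pad.
Only numpy, scipy, OpenCV 4.12 (cv2) and the standard library are available. Lean on these libraries where they do the work, as an engineer would, in place of code of your own. Each camera call takes 0.05 s, during which the arm holds its last target. There are 200 camera calls.

### The job

Put the four black impact sockets back on the socket rail, one on each blue clip, in order of size: the smallest on the clip next to the red end cap, then each larger one in turn, the largest at the far end. Each must stand upright with its square drive hole up, fully down over its stud so that it rests on the clip's plate.

Things in the scene. Friction and masses are not known exactly. Their poses are not given: they have to be found in the camera images.
- socket_a: the smallest impact socket: round, black steel, 31 mm diameter, 42 mm tall, standing on its hexagon end with the square drive hole up; its top 13 mm is stepped in to 28 mm diameter. The hole in its underside is at least 22 mm across and 24 mm deep. Origin: centre of the underside; z up. About 0.16 kg, loose
- socket_b: the second smallest impact socket: round, black steel, 38 mm diameter, 46 mm tall, standing on its hexagon end with the square drive hole up; its top 13 mm is stepped in to 33 mm diameter. The hole in its underside is at least 27 mm across and 27 mm deep. Origin: centre of the underside; z up. About 0.25 kg, loose
- socket_c: the second largest impact socket: round, black steel, 45 mm diameter, 50 mm tall, standing on its hexagon end with the square drive hole up; its top 13 mm is stepped in to 37 mm diameter. The hole in its underside is at least 32 mm across and 29 mm deep. Origin: centre of the underside; z up. About 0.38 kg, loose
- socket_d: the largest impact socket: round, black steel, 53 mm diameter, 54 mm tall, standing on its hexagon end with the square drive hole up; its top 13 mm is stepped in to 42 mm diameter. The hole in its underside is at least 38 mm across and 31 mm deep. Origin: centre of the underside; z up. About 0.56 kg, loose
- clip_1: one of four identical blue clips in a row on the rail (clip_1 to clip_4 along it, 68 to 84 mm apart), fixed: a flat 58 x 58 mm plate with an upright steel stud at its centre, 12 mm diameter, tapering to 3 mm at its tip 19 mm above the plate. Origin: on the stud's axis, under the plate, 12 mm above the bench; plate top 18 mm above the bench. x across the rail, y along it
- clip_2: one of four identical blue clips in a row on the rail (clip_1 to clip_4 along it, 68 to 84 mm apart), fixed: a flat 58 x 58 mm plate with an upright steel stud at its centre, 12 mm diameter, tapering to 3 mm at its tip 19 mm above the plate. Origin: on the stud's axis, under the plate, 12 mm above the bench; plate top 18 mm above the bench. x across the rail, y along it
- clip_3: one of four identical blue clips in a row on the rail (clip_1 to clip_4 along it, 68 to 84 mm apart), fixed: a flat 58 x 58 mm plate with an upright steel stud at its centre, 12 mm diameter, tapering to 3 mm at its tip 19 mm above the plate. Origin: on the stud's axis, under the plate, 12 mm above the bench; plate top 18 mm above the bench. x across the rail, y along it
- clip_4: one of four identical blue clips in a row on the rail (clip_1 to clip_4 along it, 68 to 84 mm apart), fixed: a flat 58 x 58 mm plate with an upright steel stud at its centre, 12 mm diameter, tapering to 3 mm at its tip 19 mm above the plate. Origin: on the stud's axis, under the plate, 12 mm above the bench; plate top 18 mm above the bench. x across the rail, y along it
- red_cap: the red end cap with an upright hanging eye, on one end of the rail (either end, it changes from start to start; the other end has a plain black cap); fixed. 50 mm across the rail, 20 mm along it, the eye's top 36 mm above the origin, which lies in its middle 12 mm above the bench, 42 to 50 mm from the stud of the nearest clip
- rail: the socket rail, a straight aluminium profile 330 mm long (along its y), 44 mm wide, 12 mm high, lying on the bench, fixed. Origin: centre of its underside
There are look-alikes about, which are no part of the job. What is shaped like the socket_c but yellow is not meant.

How it is judged:
At the end, for the whole second after the job is handed in: Counted from the red cap, the clips carry the sockets from smallest to largest; each is over its clip's stud (axes within 18 mm, which any fully seated socket meets), its underside on the plate to within 3.5 mm, upright within 0.12 rad, drive end up, and at rest (((horizontal distance between red_cap and clip_1 below 0.1 m and horizontal distance between socket_a and clip_1 below 0.018 m and z of socket_a in the frame of clip_1 between 0.002 and 0.0095 m and horizontal distance between socket_b and clip_2 below 0.018 m and z of socket_b in the frame of clip_2 between 0.002 and 0.0095 m and horizontal distance between socket_c and clip_3 below 0.018 m and z of socket_c in the frame of clip_3 between 0.002 and 0.0095 m and horizontal distance between socket_d and clip_4 below 0.018 m and z of socket_d in the frame of clip_4 between 0.002 and 0.0095 m) or (horizontal distance between red_cap and clip_4 below 0.1 m and horizontal distance between socket_a and clip_4 below 0.018 m and z of socket_a in the frame of clip_4 between 0.002 and 0.0095 m and horizontal distance between socket_b and clip_3 below 0.018 m and z of socket_b in the frame of clip_3 between 0.002 and 0.0095 m and horizontal distance between socket_c and clip_2 below 0.018 m and z of socket_c in the frame of clip_2 between 0.002 and 0.0095 m and horizontal distance between socket_d and clip_1 below 0.018 m and z of socket_d in the frame of clip_1 between 0.002 and 0.0095 m)) and angle between each of socket_a, socket_b, socket_c, socket_d's own z axis and vertical below 0.12 rad and linear speed of each of socket_a, socket_b, socket_c, socket_d below 0.02 m/s); the robot touches nothing.
It also fails if it takes over 80 s, if anything falls off the work surface, if the arm or the gripper's body presses on something with over 40 N, if the wrist force passes 120 N, or if a joint passes its speed limit or range.

## Working session

There is one attempt and no reset: what is moved stays moved. The work goes in short steps, Python scripts to look and compute and a tool call to move; the robot and the scene stay as the last step left them, time stands still between calls to the robot, and variables do not carry over. Pictures are saved under pics/ and viewed, at most 14 in all, crops included, and the job is handed in when it is done.

Besides the shell and the picture viewer there is one more tool, called after "Emit:" as a command line: name --argument value ..., lists and objects as JSON in quotes. move_arm: Moves the arm, as the interface text tells. Scaled input: -1 to 1 covers 1 m each way for a shift and 360 degrees each way for a turn. Its arguments: {"type":"object","properties":{"steps":{"type":"array"},"squeeze":{"type":"number"}},"required":["steps"]}

```bash
mkdir -p pics; cat > h.py <<'E'
import numpy as np, cv2
from rig import manip
def grab(n,f=None):
    d=manip.get_image(n)
    if f: cv2.imwrite('pics/'+f,d['pixels'])
    return d
def ray(d,u,v,z):
    R=np.array(d['R']);t=np.array(d['t'])
    c=-R.T@t; r=R.T@np.array([(u-d['cx'])/d['fx'],(v-d['cy'])/d['fy'],1])
    return c+r*(z-c[2])/r[2]
def proj(d,X):
    p=np.array(d['R'])@np.array(X)+np.array(d['t']); return p[0]/p[2]*d['fx']+d['cx'],p[1]/p[2]*d['fy']+d['cy']
E
python3 - <<'E'
from h import *
for n in('top','scene'):
    d=grab(n,n+'0.png'); R=np.array(d['R']);print(n,d['fx'],-R.T@np.array(d['t']),R.round(2).tolist())
print(manip.get_state())
E
```

```text
top 476.24351425737893 [0.44807293 0.01352467 1.07422519] [[0.01, -1.0, 0.03], [-1.0, -0.01, -0.07], [0.07, -0.03, -1.0]]
scene 484.6644579039073 [-0.09242209  0.41903236  0.58462222] [[-0.56, -0.83, 0.01], [-0.49, 0.32, -0.81], [0.67, -0.45, -0.59]]
{'clock': 0.1, 'qpos': array([-1.26602870e+00,  2.76544008e-01,  1.50598425e+00, -1.93092698e-05,
        1.36070754e+00, -1.20984954e-01]), 'qd': array([-0.00126785, -0.00083272, -0.0037629 , -0.00193702, -0.00049643,
        0.00078509]), 'effort': array([ 1.33948412e-03, -4.17697871e+01, -2.46404457e+01, -1.03883219e-04,
        5.76206949e-03, -7.70677900e-06]), 'position': array([ 0.23734451, -0.52325345,  0.24752808]), 'ee_rot': array([-8.17239044e-04,  9.77426522e-01,  2.11274038e-01, -8.47899725e-05]), 'contact_force': array([ 0.10159742, -0.1863943 , -0.57387463]), 'moment': array([-0.00374611, -0.00669884, -0.03333463]), 'gripper_force': 0.0, 'width': 0.0852711888416851}
```

View pics/top0.png

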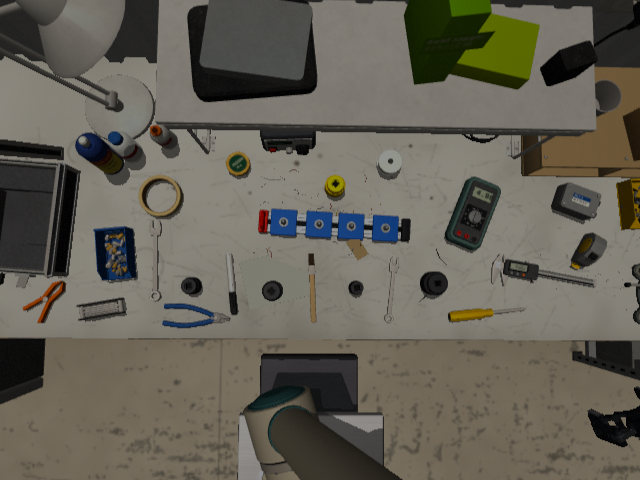

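View pics/scene0.png

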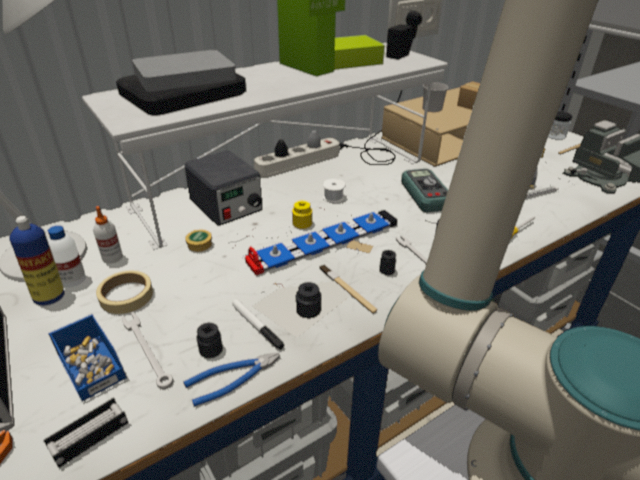

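Top view: black socket candidates are at (191,286), (272,290), (356,288) and (433,284). Look-alikes are the yellow one at (336,186) and the white roll at (389,161). The red cap is at (264,222), with blue clips at (284,223), (319,225), (351,227) and (386,229). I'll measure these and check a close crop.

```bash
python3 - <<'E'
from h import *
d=grab('top'); im=d['pixels']
g=im.max(2)
for (u,v) in [(191,286),(272,290),(356,288),(433,284)]:
    w=22; m=(g[v-w:v+w,u-w:u+w]<75).astype(np.uint8)
    m=cv2.morphologyEx(m,cv2.MORPH_OPEN,np.ones((5,5),np.uint8))
    n,l,s,c=cv2.connectedComponentsWithStats(m)
    i=1+np.argmax(s[1:,4]); cu,cv_=c[i]+[u-w,v-w]; b=s[i]
    print('sock',cu.round(1),cv_.round(1),b[2:],ray(d,cu,cv_,.025).round(4), 'w mm',b[2]/d['fx']*1050)
hsv=cv2.cvtColor(im,cv2.COLOR_BGR2HSV)
m=cv2.inRange(hsv,(100,120,60),(125,255,255)); m[:200]=0;m[250:]=0;m[:,:260]=0;m[:,420:]=0
m=cv2.morphologyEx(m,cv2.MORPH_CLOSE,np.ones((5,5),np.uint8))
n,l,s,c=cv2.connectedComponentsWithStats(m)
for i in range(1,n):
    if s[i,4]>100:
        r=cv2.minAreaRect(np.argwhere(l==i)[:,::-1].astype(np.float32)); print('clip',r,ray(d,*r[0],.018).round(4))
a=cv2.resize(im[255:315,165:465],None,fx=2.6,fy=2.6,interpolation=2)
b=cv2.resize(im[165:250,240:440],None,fx=3.9,fy=3.9,interpolation=2)
cv2.imwrite('pics/crop.png',np.vstack([a,b]))
print(ray(d,380,125,.3),ray(d,380,130,.3))
E
```

```text
sock 191.9 286.4 [ 22  20 338] [0.4301 0.2628 0.025 ] w mm 48.504597560809906
sock 272.0 290.4 [ 21  20 331] [0.4228 0.0886 0.025 ] w mm 46.299843126227636
sock 355.5 288.4 [ 14  16 191] [ 0.4289 -0.0944  0.025 ] w mm 30.86656208415176
sock 433.2 284.1 [ 28  27 602] [ 0.4397 -0.2667  0.025 ] w mm 61.73312416830352
clip ((283.12066650390625, 222.070068359375), (25.699853897094727, 25.325586318969727), 3.5763344764709473) [0.5744 0.0671 0.018 ]
clip ((318.5311584472656, 224.001953125), (25.762231826782227, 25.637475967407227), 3.5763344764709473) [ 0.5711 -0.0119  0.018 ]
clip ((350.5961608886719, 225.98077392578125), (25.5424861907959, 25.11440086364746), 2.726310968399048) [ 0.5676 -0.0836  0.018 ]
clip ((384.90521240234375, 228.11209106445312), (25.54408073425293, 25.133026123046875), 3.3664605617523193) [ 0.5638 -0.1606  0.018 ]
[ 0.7057083  -0.10602481  0.3       ] [ 0.69719208 -0.10602628  0.3       ]
```

View pics/crop.png

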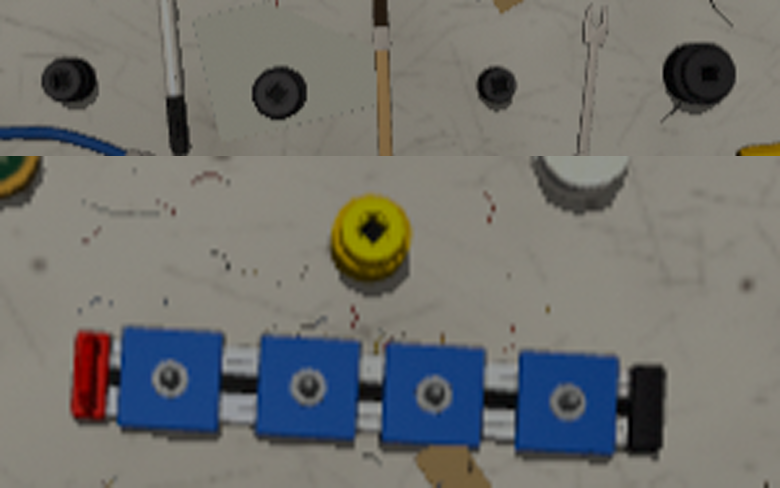

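The sizes order as a=(356,288), d=(433,284), c=(272,290) and b=(191,286), with b and c close in apparent width. The red cap is at the +y end, so a goes to clip (283,222) and d to clip (385,228). All four black ones stand drive end up. I start with d.

Emit:
move_arm --steps '[0,0,0.175,0.2,0.256,-0.06,1,0,0,0.175,0.2,0.256,-0.06,1,0,0,0.175,0.2,0.256,-0.06,1,0,0,0.175,0.2,0.256,-0.06,1,0,0,0.175,0.2,0.256,-0.06,1,0,0,0.175,0.2,0.256,-0.06,1,0,0,0.175,0.2,0.256,-0.06,1,0,0,0.175,0.2,0.256,-0.06,1,0,0,0.175,0.2,0.256,-0.06,1,0,0,0.175,0.2,0.256,-0.06,1]' --squeeze 60

```text
clock: 1.15
position: [0.4374, -0.2678, 0.1882]
ee_rot: [-0.0, 0.723, 0.69, -0.0]
contact_force: [0.5, -0.6, 0.7]
width: 0.0853
gripper_force: 0.0
```

```bash
python3 - <<'E'
from h import *
d=grab('wrist','w1.png'); s=manip.get_state(); print(s['position'],s['ee_rot'],s['width'])
R=np.array(d['R']);print(d['fx'],-R.T@np.array(d['t']),R.round(2).tolist())
E
```

```text
[ 0.43725756 -0.26810468  0.18832585] [ 3.50256887e-05  7.23550128e-01  6.90271834e-01 -8.23234864e-05] 0.08513840054980033
347.8490625972294 [ 0.44042362 -0.19781577  0.31444395] [[1.0, -0.05, -0.0], [-0.04, -0.96, 0.27], [-0.01, -0.27, -0.96]]
```

View pics/w1.png

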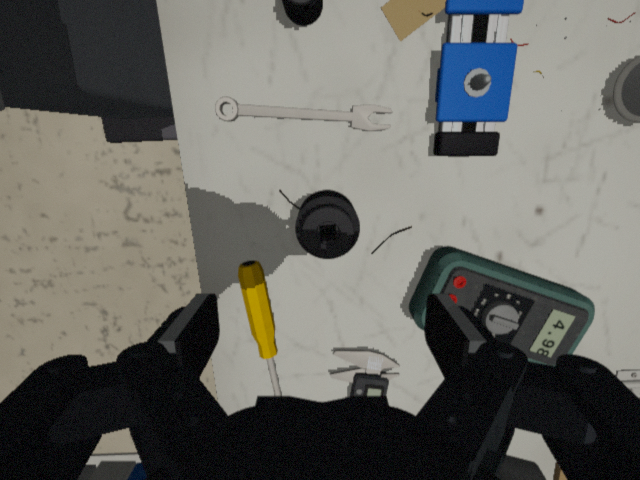

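Wrist view: socket d has its drive hole at about (328,231), and clip_4's stud is at about (478,82). The fingers are clear of the screwdriver at (262,310).

```bash
cat >> h.py <<'E'
def hole(d,u,v,h,r=14):
    # drive hole: darkest blob near u,v ; silhouette too
    g=cv2.cvtColor(d['pixels'],cv2.COLOR_BGR2GRAY); p=g[v-r:v+r,u-r:u+r]
    m=(p<=np.percentile(p,18)).astype(np.uint8)
    n,l,s,c=cv2.connectedComponentsWithStats(m); i=1+np.argmax(s[1:,4]); c=c[i]+[u-r,v-r]
    print('hole',c.round(1),s[i],ray(d,*c,h).round(4))
def sil(d,u,v,w,zs,th=60):
    g=d['pixels'].max(2); m=(g[v-w:v+w,u-w:u+w]<th).astype(np.uint8)
    m=cv2.morphologyEx(m,cv2.MORPH_OPEN,np.ones((9,9),np.uint8))
    n,l,s,c=cv2.connectedComponentsWithStats(m); i=1+np.argmax(s[1:,4]); x,y,a,b,_=s[i]
    c=np.array([x+a/2+u-w,y+b/2+v-w]); print('sil',c,s[i]); [print(z,ray(d,*c,z).round(4)) for z in zs]
def clips(d):
    hsv=cv2.cvtColor(d['pixels'],cv2.COLOR_BGR2HSV)
    m=cv2.inRange(hsv,(100,120,60),(125,255,255)); m=cv2.morphologyEx(m,cv2.MORPH_CLOSE,np.ones((15,15),np.uint8))
    n,l,s,c=cv2.connectedComponentsWithStats(m)
    for i in range(1,n):
        if s[i,4]>1500:
            r=cv2.minAreaRect(np.argwhere(l==i)[:,::-1].astype(np.float32)); print('clip',np.round(r[0]),np.round(r[1]),ray(d,*r[0],.018).round(4))
E
python3 - <<'E'
from h import *
d=grab('wrist'); hole(d,328,231,.054); sil(d,328,227,42,(.02,.03,.041)); clips(d)
print('stud',ray(d,477,82,.025))
print(proj(d,[.4397,-.2667,0.054]))
c=cv2.resize(d['pixels'][180:270,280:380],None,fx=5,fy=5); cv2.imwrite('pics/c1.png',cv2.convertScaleAbs(c,alpha=2))
E
```

```text
hole [327.5 231.9] [  6   8  16  15 137] [ 0.4417 -0.2675  0.054 ]
sil [327.5 224. ] [  10    5   63   68 3404]
0.02 [ 0.4421 -0.2694  0.02  ]
0.03 [ 0.442 -0.267  0.03 ]
0.041 [ 0.442  -0.2643  0.041 ]
clip [476.  82.] [75. 83.] [ 0.5636 -0.1606  0.018 ]
stud [ 0.56140931 -0.16160285  0.025     ]
(np.float64(324.9616810921491), np.float64(231.07741147505678))
```

View pics/c1.png

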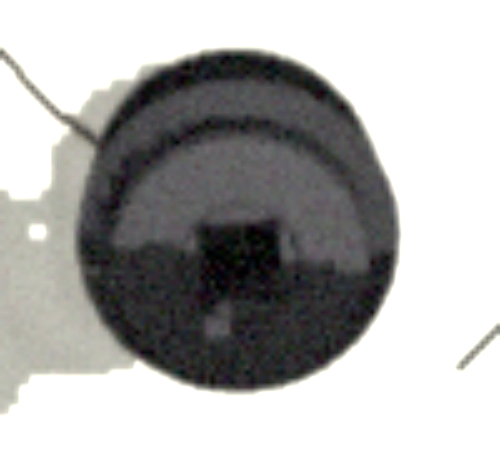

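d's drive hole is at (0.4417, -0.2675) and clip_4 at (0.5636, -0.1606), in agreement with the top camera. I'll descend and grip.

Emit:
move_arm --steps '[0,0,0,0.0035,0.0005,-0.05,1,0,0,0,0.0035,0.0005,-0.09,1,0,0,0,0.0035,0.0005,-0.13,1,0,0,0,0.0035,0.0005,-0.158,1,0,0,0,0.0035,0.0005,-0.158,-1,0,0,0,0.0035,0.0005,-0.158,-1,0,0,0,0.0035,0.0005,-0.158,-1,0,0,0,0.0035,0.0005,-0.158,-1,0,0,0,0.0035,0.0005,-0.158,-1,0,0,0,0.0035,0.0005,-0.158,-1]' --squeeze 60

```text
clock: 2.25
position: [0.4419, -0.2684, 0.0319]
ee_rot: [0.002, 0.723, 0.691, 0.0]
contact_force: [-1.4, -2.1, 6.3]
width: 0.0514
gripper_force: 64.5
```

Emit:
move_arm --steps '[0,0,0,0,0,0.03,-1,0,0,0,0,0,0.07,-1,0,0,0,0.02,0.02,0.09,-1,0,0,0,0.05,0.045,0.09,-1,0,0,0,0.08,0.07,0.09,-1,0,0,0,0.11,0.095,0.09,-1,0,0,0,0.122,0.107,0.09,-1,0,0,0,0.122,0.107,0.09,-1,0,0,0,0.122,0.107,0.09,-1,0,0,0,0.122,0.107,0.09,-1]'

```text
clock: 3.25
position: [0.5614, -0.1605, 0.1196]
ee_rot: [-0.001, 0.723, 0.691, -0.001]
contact_force: [-0.9, 0.0, -6.5]
width: 0.0511
gripper_force: 66.9
```

```bash
python3 - <<'E'
from h import *
s=manip.get_state(); print(s['position'],s['width'],s['ee_rot'])
d=grab('wrist','w2.png'); clips(d)
print(proj(d,s['position']+[0,0,.022]))
E
```

```text
[ 0.56144161 -0.16050859  0.11962039] 0.0511295299227915 [-0.00100746  0.72317922  0.69065923 -0.00078871]
clip [326.  26.] [52. 99.] [ 0.5698 -0.0275  0.018 ]
clip [326. 126.] [97. 93.] [ 0.5676 -0.0825  0.018 ]
clip [325. 229.] [85. 53.] [ 0.5637 -0.1491  0.018 ]
(np.float64(322.1590980107032), np.float64(351.26248885390635))
```

View pics/w2.png

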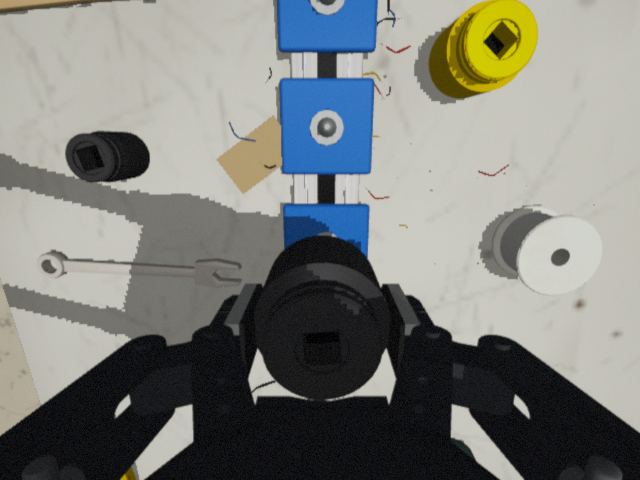

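d is in the jaws over clip_4, with its hole at (322,345). Going down.

Emit:
move_arm --steps '[0,0,0,0.001,-0.001,-0.015,-1,0,0,0,0.001,-0.001,-0.03,-1,0,0,0,0.001,-0.001,-0.04,-1,0,0,0,0.001,-0.001,-0.05,-1,0,0,0,0.001,-0.001,-0.06,-1,0,0,0,0.001,-0.001,-0.066,-1,0,0,0,0.001,-0.001,-0.07,-1,0,0,0,0.001,-0.001,-0.071,-1,0,0,0,0.001,-0.001,-0.071,-1,0,0,0,0.001,-0.001,-0.071,-1]'

```text
clock: 4.3
position: [0.5638, -0.1612, 0.05]
ee_rot: [0.0, 0.723, 0.691, -0.0]
contact_force: [-4.1, 0.7, 1.0]
width: 0.0512
gripper_force: 67.4
```

Emit:
move_arm --steps '[0,0,0,0,0,0,0.7,0,0,0,0,0,0,0.7,0,0,0,0,0,0,0.7,0,0,0,0,0,0.03,0.7,0,0,0,0,0,0.07,0.7,0,0,0,0,0,0.11,0.7,0,0,0,-0.03,0.015,0.13,0.7,0,0,0,-0.07,0.035,0.14,0.2,0,0,0,-0.11,0.055,0.14,0.2,0,0,0,-0.1355,0.0665,0.14,0.2]'

```text
clock: 5.3
position: [0.426, -0.0932, 0.1899]
ee_rot: [0.0, 0.723, 0.691, 0.0]
contact_force: [0.2, 0.6, -0.4]
width: 0.0512
gripper_force: 0.0
```

Emit:
move_arm --steps '[0,0,0,0,0,0,0.2,0,0,0,0,0,0,0.2,0,0,0,0,0,0,0.2,0,0,0,0,0,0,0.2,0,0,0,0,0,0,0.2,0,0,0,0,0,0,0.2,0,0,0,0,0,0,0.2,0,0,0,0,0,0,0.2,0,0,0,0,0,0,0.2,0,0,0,0,0,0,0.2]'

```text
clock: 6.3
position: [0.4285, -0.0947, 0.1894]
ee_rot: [0.0, 0.723, 0.691, 0.0]
contact_force: [-0.4, -0.1, -0.2]
width: 0.051
gripper_force: 0.0
```

```bash
python3 - <<'E'
from h import *
s=manip.get_state(); print(s['position'],s['width'],s['ee_rot'])
d=grab('wrist','w3.png'); clips(d); u,v=map(int,proj(d,[.429,-.0944,.042])); print(u,v); hole(d,u,v,.042); sil(d,u,v-5,32,(.015,.021))
d=grab('top'); sil(d,385,226,20,(.018+.027,))
E
```

```text
[ 0.42851194 -0.09469411  0.18935226] 0.05096284331211641 [8.42323370e-05 7.22981072e-01 6.90867832e-01 3.49062432e-05]
clip [504.  23.] [46. 81.] [0.5734 0.0535 0.018 ]
clip [493. 114.] [78. 76.] [ 0.5702 -0.0114  0.018 ]
clip [482. 201.] [66. 73.] [ 0.567  -0.0822  0.018 ]
322 228
hole [324.2 228.8] [  9   7  16  18 133] [ 0.4304 -0.0947  0.042 ]
sil [324.  232.5] [ 19  29  30  25 601]
0.015 [ 0.4299 -0.105   0.015 ]
0.021 [ 0.43   -0.1034  0.021 ]
sil [387.5 228. ] [ 10   9  25  26 539]
0.045 [ 0.5611 -0.1619  0.045 ]
```

View pics/w3.png

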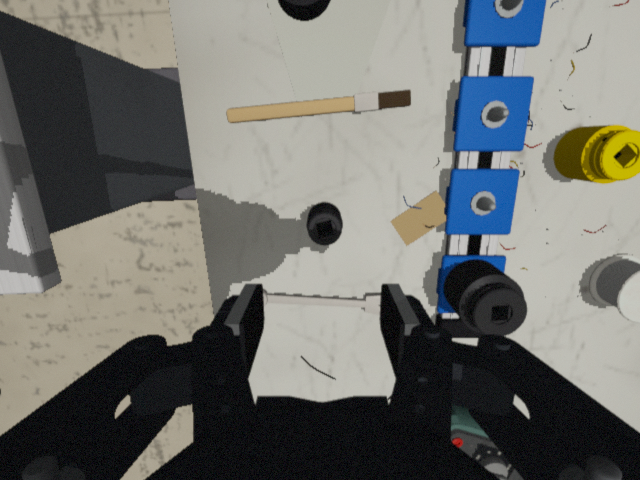

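d stands on clip_4 at about (490,300). Socket a's drive hole is at (324,228), giving (0.4304, -0.0947).

Emit:
move_arm --steps '[0,0,0,0.0015,0,-0.05,0.2,0,0,0,0.0015,0,-0.09,0.2,0,0,0,0.0015,0,-0.13,0.2,0,0,0,0.0015,0,-0.162,0.2,0,0,0,0.0015,0,-0.162,0.2,0,0,0,0.0015,0,-0.162,-1,0,0,0,0.0015,0,-0.162,-1,0,0,0,0.0015,0,-0.162,-1,0,0,0,0.0015,0,-0.162,-1,0,0,0,0.0015,0,-0.162,-1]' --squeeze 50

```text
clock: 7.4
position: [0.431, -0.0951, 0.0286]
ee_rot: [0.001, 0.723, 0.691, 0.001]
contact_force: [0.1, -0.0, 6.4]
width: 0.0289
gripper_force: 50.2
```

Emit:
move_arm --steps '[0,0,0,0,0,0.03,-1,0,0,0,0,0,0.07,-1,0,0,0,0.02,0.02,0.09,-1,0,0,0,0.05,0.055,0.09,-1,0,0,0,0.08,0.09,0.09,-1,0,0,0,0.11,0.125,0.09,-1,0,0,0,0.1435,0.162,0.09,-1,0,0,0,0.1435,0.162,0.09,-1,0,0,0,0.1435,0.162,0.09,-1,0,0,0,0.1435,0.162,0.09,-1]'

```text
clock: 8.4
position: [0.5722, 0.0669, 0.1169]
ee_rot: [-0.001, 0.723, 0.691, -0.001]
contact_force: [-0.4, -1.3, -2.3]
width: 0.0294
gripper_force: 50.4
```

```bash
python3 - <<'E'
from h import *
s=manip.get_state(); print(s['position'],s['width'],s['ee_rot'])
d=grab('wrist','w4.png'); print(proj(d,s['position']+[0,0,.0134])); clips(d)
E
```

```text
[0.57220567 0.06689541 0.11689562] 0.02943410074737978 [-5.35506300e-04  7.22971396e-01  6.90877179e-01 -8.93386292e-04]
(np.float64(322.2152253221364), np.float64(337.57079227597615))
clip [326. 244.] [81. 86.] [0.5748 0.0689 0.018 ]
clip [325. 375.] [54. 76.] [ 0.5699 -0.0347  0.018 ]
```

View pics/w4.png

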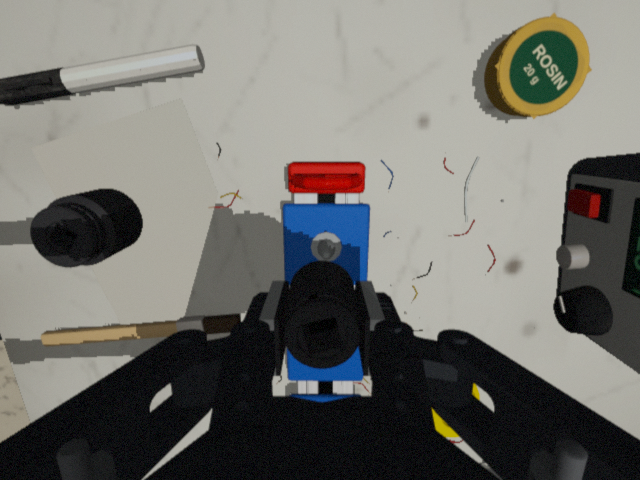

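a is held over clip_1 next to the red cap (326,178), and the stud at (326,246) lies where expected. Going down, then releasing.

Emit:
move_arm --steps '[0,0,0,0.0005,0,-0.015,-1,0,0,0,0.0005,0,-0.03,-1,0,0,0,0.0005,0,-0.04,-1,0,0,0,0.0005,0,-0.05,-1,0,0,0,0.0005,0,-0.058,-1,0,0,0,0.0005,0,-0.064,-1,0,0,0,0.0005,0,-0.068,-1,0,0,0,0.0005,0,-0.071,-1,0,0,0,0.0005,0,-0.071,-1,0,0,0,0.0005,0,-0.071,-1]'

```text
clock: 9.45
position: [0.5744, 0.0674, 0.0467]
ee_rot: [0.0, 0.723, 0.691, 0.0]
contact_force: [0.2, 0.1, -0.8]
width: 0.0292
gripper_force: 50.4
```

Emit:
move_arm --steps '[0,0,0,0,0,0,0.15,0,0,0,0,0,0,0.15,0,0,0,0,0,0,0.15,0,0,0,0,0,0.03,0.15,0,0,0,0,0,0.07,0.3,0,0,0,0,0,0.11,0.6,0,0,0,-0.03,0.005,0.14,0.6,0,0,0,-0.07,0.01,0.144,0.6,0,0,0,-0.11,0.015,0.144,0.6,0,0,0,-0.1515,0.0215,0.144,0.6]'

```text
clock: 10.45
position: [0.4213, 0.0888, 0.1908]
ee_rot: [0.001, 0.723, 0.691, 0.001]
contact_force: [0.0, 0.5, 0.3]
width: 0.0682
gripper_force: 0.0
```

Emit:
move_arm --steps '[0,0,0,0,0,0,0.6,0,0,0,0,0,0,0.6,0,0,0,0,0,0,0.6,0,0,0,0,0,0,0.6,0,0,0,0,0,0,0.6,0,0,0,0,0,0,0.6,0,0,0,0,0,0,0.6,0,0,0,0,0,0,0.6,0,0,0,0,0,0,0.6,0,0,0,0,0,0,0.6]'

```text
clock: 11.45
position: [0.4225, 0.0888, 0.1903]
ee_rot: [0.0, 0.723, 0.691, 0.0]
contact_force: [-0.5, -0.2, 0.2]
width: 0.0683
gripper_force: 0.0
```

```bash
python3 - <<'E'
from h import *
s=manip.get_state(); print(s['position'],s['width'],s['ee_rot'])
d=grab('wrist','w5.png'); clips(d); u,v=map(int,proj(d,[.4228,.0886,.05])); print(u,v); hole(d,u,v,.05); sil(d,u,v-5,38,(.025,))
E
```

```text
[0.42247493 0.08880597 0.19031709] 0.068253656155918 [3.04513786e-05 7.22982250e-01 6.90866604e-01 9.39499863e-07]
clip [237.  34.] [67. 60.] [0.3643 0.2393 0.018 ]
clip [493. 236.] [63. 72.] [0.5742 0.0685 0.018 ]
clip [483. 316.] [64. 55.] [ 0.5714 -0.0098  0.018 ]
322 231
hole [321.7 230.8] [  2   5  22  19 144] [0.4223 0.0891 0.05  ]
sil [320.5 235. ] [  14   30   45   34 1074]
0.025 [0.4208 0.0788 0.025 ]
```

View pics/w5.png

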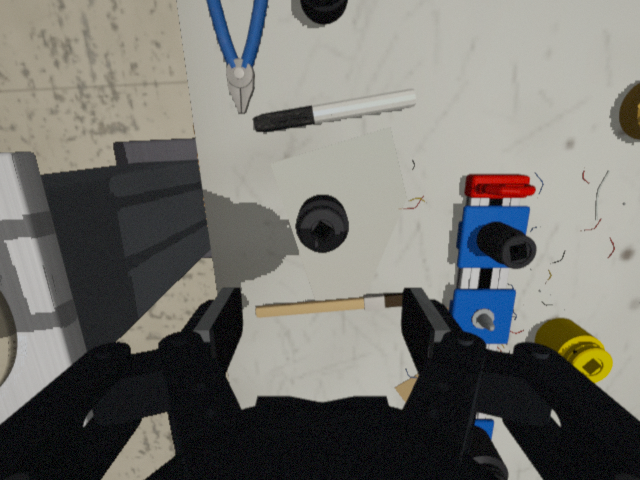

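a stands on clip_1 at (505,243). The next socket's hole is at (322,231), giving (0.4223, 0.089), straight below the tool. The jaw width will confirm whether it is c.

Emit:
move_arm --steps '[0,0,0,0,0,-0.05,0.6,0,0,0,0,0,-0.09,0.6,0,0,0,0,0,-0.13,0.6,0,0,0,0,0,-0.16,0.6,0,0,0,0,0,-0.16,0.6,0,0,0,0,0,-0.16,-1,0,0,0,0,0,-0.16,-1,0,0,0,0,0,-0.16,-1,0,0,0,0,0,-0.16,-1,0,0,0,0,0,-0.16,-1]' --squeeze 60

```text
clock: 12.5
position: [0.4237, 0.0889, 0.0319]
ee_rot: [0.001, 0.723, 0.691, 0.001]
contact_force: [-0.7, -0.4, 8.1]
width: 0.0429
gripper_force: 62.3
```

Emit:
move_arm --steps '[0,0,0,0,0,0.03,-1,0,0,0,0,0,0.07,-1,0,0,0,0.02,-0.02,0.09,-1,0,0,0,0.05,-0.055,0.09,-1,0,0,0,0.08,-0.09,0.09,-1,0,0,0,0.11,-0.13,0.09,-1,0,0,0,0.1445,-0.172,0.09,-1,0,0,0,0.1445,-0.172,0.09,-1,0,0,0,0.1445,-0.172,0.09,-1,0,0,0,0.1445,-0.172,0.09,-1]'

```text
clock: 13.5
position: [0.5655, -0.0824, 0.1198]
ee_rot: [-0.001, 0.723, 0.691, -0.0]
contact_force: [-1.1, 1.0, -4.9]
width: 0.0431
gripper_force: 63.6
```

Emit:
move_arm --steps '[0,0,0,0,0,-0.015,-1,0,0,0,0,0,-0.03,-1,0,0,0,0,0,-0.04,-1,0,0,0,0,0,-0.05,-1,0,0,0,0,0,-0.058,-1,0,0,0,0,0,-0.064,-1,0,0,0,0,0,-0.068,-1,0,0,0,0,0,-0.071,-1,0,0,0,0,0,-0.071,-1,0,0,0,0,0,-0.071,-1]'

```text
clock: 14.5
position: [0.5671, -0.0832, 0.05]
ee_rot: [0.0, 0.723, 0.691, 0.0]
contact_force: [-1.6, 0.1, 2.3]
width: 0.0435
gripper_force: 64.0
```

Emit:
move_arm --steps '[0,0,0,0,0,0,0.4,0,0,0,0,0,0,0.4,0,0,0,0,0,0,0.4,0,0,0,0,0,0.03,0.4,0,0,0,0,0,0.07,0.4,0,0,0,0,0,0.11,0.4,0,0,0,-0.03,0.03,0.135,0.4,0,0,0,-0.06,0.06,0.141,0.4,0,0,0,-0.09,0.1,0.141,0.4,0,0,0,-0.11,0.14,0.141,0.4]'

```text
clock: 15.5
position: [0.4551, 0.0577, 0.1909]
ee_rot: [0.0, 0.724, 0.69, 0.0]
contact_force: [-0.0, 0.1, -0.8]
width: 0.0599
gripper_force: 0.0
```

Emit:
move_arm --steps '[0,0,0,-0.01,0.04,0,0.35,0,0,0,-0.0175,0.085,0,0.35,0,0,0,-0.0275,0.13,0,0.35,0,0,0,-0.0275,0.17,0,0.35,0,0,0,-0.0275,0.206,0,0.35,0,0,0,-0.0275,0.206,0,0.35,0,0,0,-0.0275,0.206,0,0.35,0,0,0,-0.0275,0.206,0,0.35,0,0,0,-0.0275,0.206,0,0.35,0,0,0,-0.0275,0.206,0,0.35]'

```text
clock: 16.5
position: [0.4297, 0.2618, 0.1904]
ee_rot: [0.0, 0.724, 0.69, 0.0]
contact_force: [-0.6, -0.5, -0.7]
width: 0.0576
gripper_force: 0.0
```

```bash
python3 - <<'E'
from h import *
s=manip.get_state(); print(s['position'],s['width'],s['ee_rot'])
d=grab('wrist','w6.png'); u,v=map(int,proj(d,[.4301,.2628,.046])); print(u,v); hole(d,u,v,.046)
E
```

```text
[0.42970472 0.26178822 0.19039879] 0.05760141182590203 [1.22971154e-04 7.23578072e-01 6.90242536e-01 3.00326488e-06]
322 228
hole [325.3 224.8] [ 10   3  15  16 126] [0.4326 0.2657 0.046 ]
```

View pics/w6.png

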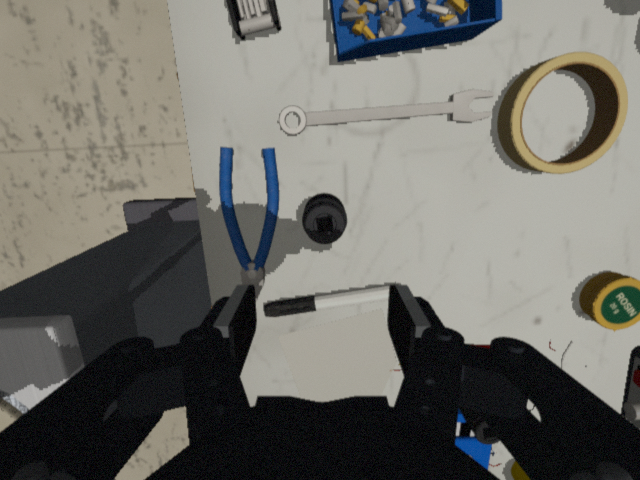

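b's hole is at (325,225), giving (0.4326, 0.2657). The plier handle at (272,195) is about 25 mm off, so I narrow the opening to 50 mm.

Emit:
move_arm --steps '[0,0,0,0.003,0.0035,-0.03,0.18,0,0,0,0.003,0.0035,-0.07,0.18,0,0,0,0.003,0.0035,-0.11,0.18,0,0,0,0.003,0.0035,-0.14,0.18,0,0,0,0.003,0.0035,-0.159,0.18,0,0,0,0.003,0.0035,-0.159,-1,0,0,0,0.003,0.0035,-0.159,-1,0,0,0,0.003,0.0035,-0.159,-1,0,0,0,0.003,0.0035,-0.159,-1,0,0,0,0.003,0.0035,-0.159,-1]' --squeeze 60

```text
clock: 17.55
position: [0.433, 0.2665, 0.0322]
ee_rot: [0.0, 0.723, 0.691, 0.001]
contact_force: [-0.1, -0.2, -2.0]
width: 0.0357
gripper_force: 60.0
```

Emit:
move_arm --steps '[0,0,0,0,0,0.03,-1,0,0,0,0,0,0.07,-1,0,0,0,0.01,-0.02,0.1,-1,0,0,0,0.03,-0.06,0.1,-1,0,0,0,0.05,-0.1,0.1,-1,0,0,0,0.07,-0.14,0.1,-1,0,0,0,0.09,-0.18,0.1,-1,0,0,0,0.11,-0.22,0.1,-1,0,0,0,0.13,-0.26,0.1,-1,0,0,0,0.138,-0.2775,0.1,-1]'

```text
clock: 18.55
position: [0.5727, -0.015, 0.1319]
ee_rot: [0.002, 0.724, 0.69, 0.001]
contact_force: [0.3, -1.2, -2.4]
width: 0.036
gripper_force: 61.0
```

Emit:
move_arm --steps '[0,0,0,0,0,0,-1,0,0,0,0,0,-0.02,-1,0,0,0,0,0,-0.04,-1,0,0,0,0,0,-0.055,-1,0,0,0,0,0,-0.065,-1,0,0,0,0,0,-0.072,-1,0,0,0,0,0,-0.077,-1,0,0,0,0,0,-0.081,-1,0,0,0,0,0,-0.081,-1,0,0,0,0,0,-0.081,-1]'

```text
clock: 19.55
position: [0.5708, -0.0112, 0.0507]
ee_rot: [0.0, 0.723, 0.691, 0.0]
contact_force: [-0.5, 0.1, -2.5]
width: 0.036
gripper_force: 61.1
```

Seated at the expected height. Release, retreat and check.

Emit:
move_arm --steps '[0,0,0,0,0,0,0.25,0,0,0,0,0,0,0.25,0,0,0,0,0,0,0.25,0,0,0,0,0,0.03,0.25,0,0,0,0,0,0.07,0.25,0,0,0,0,0,0.11,0.25,0,0,0,-0.04,0,0.14,0.25,0,0,0,-0.08,0,0.15,0.25,0,0,0,-0.12,-0.01,0.15,0.25,0,0,0,-0.16,-0.03,0.15,0.25]'

```text
clock: 20.55
position: [0.4092, -0.0407, 0.2012]
ee_rot: [0.001, 0.722, 0.692, 0.001]
contact_force: [-0.2, -1.1, -0.2]
width: 0.0534
gripper_force: 0.0
```

Emit:
move_arm --steps '[0,0,0,0,-0.04,0,0.25,0,0,0,0,-0.09,0,0.25,0,0,0,0,-0.13,0,0.25,0,0,0,0,-0.13,0,0.25,0,0,0,0,-0.13,0,0.25,0,0,0,0,-0.13,0,0.25,0,0,0,0,-0.13,0,0.25,0,0,0,0,-0.13,0,0.25,0,0,0,0,-0.13,0,0.25,0,0,0,0,-0.13,0,0.25]'

```text
clock: 21.55
position: [0.4106, -0.1707, 0.2003]
ee_rot: [0.0, 0.723, 0.691, 0.0]
contact_force: [0.3, -0.5, 0.4]
width: 0.0532
gripper_force: 0.0
```

```bash
python3 - <<'E'
from h import *
d=grab('wrist'); t=grab('top'); s=grab('scene')
f=lambda d,a,b,c,e:cv2.convertScaleAbs(cv2.resize(d['pixels'][a:b,c:e],(780,290),interpolation=2),alpha=1.4)
cv2.imwrite('pics/end.png',np.vstack([f(t,190,250,245,425),f(s,190,280,230,410)]))
E
```

```text
(no output)
```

View pics/end.png

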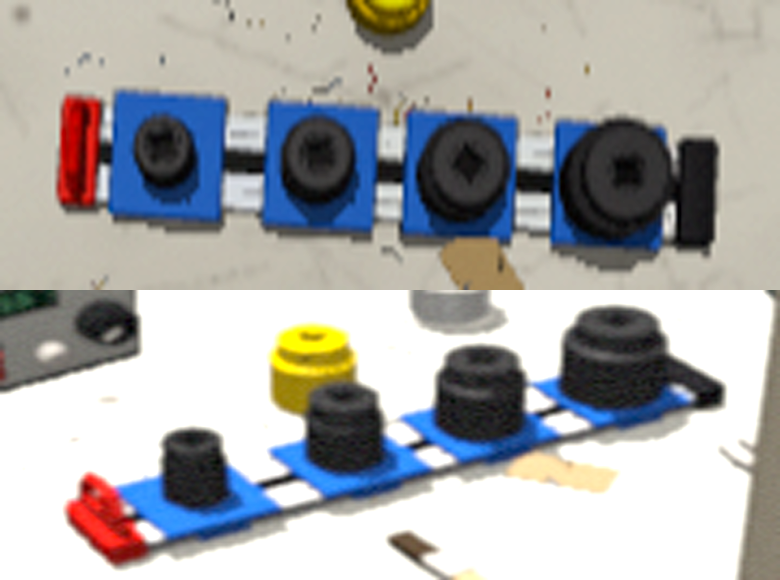

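All four sockets stand upright and seated, smallest to largest counting from the red cap (crop positions (165,150), (318,160), (465,165) and (620,175)).

```bash
python3 -c "
from rig import manip
print(manip.sign_off())"
```

```text
the job is handed in; nothing more can be done
None
```

The four black sockets are on the rail, smallest to largest from the red cap. The last camera check showed each upright and seated on its clip, and I handed the job in at about 22 s of the 80 s; no verdict came back.

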